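# Load a two-cell battery carrier and snap its retaining cap home

### The job

Load the battery carrier: stand one AA cell fully down in well 1 (one raised dot on each side, at the end with the screwed tongue), and only then the other cell in well 2 (two dots on each side), either cell in either well. Then take the retaining cap by its knob and press it straight down onto the stud between the cells until it clicks, and keep pressing after the push suddenly eases, so that it sits fully home; finish with the fingers still on the knob, pressing it down firmly - do not let go. Leave the padlock and the two anchor bolts where they lie.

Things in the scene. Friction and masses are not known exactly. Their poses are not given: they have to be found in the camera images.
- carrier: Battery carrier: bare aluminium block fixed to the desk, 90 x 48 mm, 35 mm high, at any yaw. Origin: centre of its underside; x points along it to well 1 and to the tongue (8 mm high, screw head 12 mm) that reaches 70 mm from the centre at that end only; z up. The wells lie on its x axis, 31 mm either side of the snap stud in the middle.
- well_1 (a point): Centre of the mouth of well 1, 35 mm above the desk: round blind hole 17.6 mm wide, 25 mm deep, next to the tongue, with one black raised dot (6 mm wide, 1.6 mm high) on each side. A cell fully down sticks out 25 mm, its top 60 mm above the desk.
- well_2 (a point): Centre of the mouth of well 2, the same size and height; two raised dots on each side, at the end without a tongue.
- stud_shoulder (a point): Centre of the top of the stud's round shoulder (32 mm across), 42.5 mm above the desk, z up; the hub mouth of the cap rests on it when home. Above it stands the stud's sprung steel head of four lobes, 23 mm across where widest (51.8 mm above the desk), top 60 mm above the desk.
- battery_1: AA cell, 14.8 mm in diameter, 50 mm tall, standing on the desk, button end up, 23 g. Origin: centre of its underside; z up its length. Its printed colour does not matter.
- battery_2: The other AA cell, the same size and way up.
- cap: Loose retaining cap, plain grey plastic, 60 g, 50 mm tall, standing on its hub. Origin: centre of the hub's mouth (underside); z up. From below: hollow hub 32 mm across, 0 to 19 mm (a 3 mm lip leaves the mouth 18 mm wide; 26 mm wide inside); round flange 76 mm across, 19 to 24 mm; ribbed round knob 26 mm across, 24 to 50 mm. Goes on at any yaw; home, the flange is 1.5 mm above the cells.
- cap_knob (a point): On the cap's axis 46 mm above its underside: grip height (fingertips 19 mm lower clear the flange by 3 mm). Pressing on: the lip meets the stud's head 15 mm above home; the push peaks at 10 to 18 N some 11 mm above home, eases to about 8 N while the lip slides over the head, drops to nothing with the snap 4 to 5 mm above home, then the cap goes freely to the solid shoulder.
- padlock: Small padlock, 57 x 38 x 18 mm, lying on the desk; bystander. Origin: centre of its underside.
- anchor_bolt_1: Steel anchor bolt, 23 x 60 x 23 mm, lying along its y axis on the near side of the carrier; bystander. Origin: centre of its underside.
- anchor_bolt_2: Steel anchor bolt, the same size, to the left of the carrier; bystander.
Not all that is in view belongs to the job. Leave any turquoise look-alike of the cap alone.

How it is judged:
By the outcome, as a careful person would: the job done as asked, in the order asked, and still so for the second after the job is handed in, while the arm keeps its last pose, push and grip.
It also fails if it takes over 67 s, if anything falls off the work surface, if the arm or the gripper's body presses on something with over 40 N, if the wrist force passes 120 N, or if a joint passes its speed limit or range.

### The arm

A 7-joint arm with a two-finger parallel gripper is mounted at the origin on a cart in front of the work surface, level with it; the furniture and walls round the work are solid. World frame = base frame: x ahead of the robot, y to its left, z up, the work surface at z = 0. Lengths are in m, angles in degrees, forces in N, time in s.
With the tool pointing down it reaches from about 0.35 to 0.775 m from the base axis. Payload 3.1 kg.
Tool frame: the origin (TCP) lies on the centre line of the jaws, within the pads' length; the fingertips stand 17 mm ahead of it and the grasp point (between the pads) lies 2 mm behind it (robot.tip_reach is the distance from the TCP to the fingertips, in m); z points along the fingers, y is the line along which they close (so a half turn about z gives the same grasp; the last joint's range is limited). The gripper opens to 85 mm and grips with 20 to 120 N. Pads are 22 mm wide; open, the fingers measure 114 mm over their backs; the gripper's body (76 mm by 85 mm) begins 54 mm behind the grasp point. The pads swing forward as they close: fully open they stand 13 mm farther back than shut.
Start: joints at [-66.446, 17.813, 0.802, 86.603, -0.252, 75.585, -1.558], TCP at [0.241, 0.495, 0.248] pointing down, gripper open.
Joint ranges: [-154.91, 154.91], [-16.99, 109.72], [-72.82, 74.43], [7.12, 147.25], [-82.49, 262.49], [11.32, 116.49], [-174.64, 174.64]. Speed limits (degrees/s): [159.86, 159.86, 180, 180, 180, 180, 180].

### API

Orientations are given as [roll, pitch, yaw] about the fixed x, y, z axes, in that order (R = Rz(yaw) Ry(pitch) Rx(roll)).
In Python, from station import robot, fingers, vision, workorder, recognise gives the robot as it stands. Calls block until the motion is done:
- robot.move_to(position, orientation): joint-space move of the TCP to a pose.
- robot.line_to(position, orientation=None, velocity=0.15, f_stop=None): straight line of the TCP; orientation=None keeps the orientation; velocity is the mean speed in m/s. With f_stop (N) it stops when the force on the tool has changed by that much, and returns True; else False.
- robot.move_j(angles): joint-space move.
- fingers.gripper_to(opening, force=None): opening from 0.0 (shut) to 1.0 (fully open); force is the grip in N (None keeps the last); returns when the fingers have stopped.
- robot.pause(seconds).
- robot.inverse_kinematics(position, orientation): joint angles nearest the present ones, or None.
- vision.grab_frame(name): name is "side" or "top"; returns the picture (480x640x3 uint8, red, green, blue); there is no depth.
- vision.calibration(name): a dict with "mtx" (3x3 intrinsics, pixels), "extrinsics" (4x4, takes a point from world to camera coordinates). Camera axes: x right, y up, looking along -z (the intrinsics and any distortion apply to the point x, -y, -z); pixel columns grow to the right and rows downward; lengths in m; the calibration is good to about 2 mm. A picture is of the moment at which its call begins. calibration takes no time and is no camera call.
A pose or a line that the arm cannot do raises robot.PlanningError and nothing moves.
- workorder.close_job(): hands the job in; it is judged then, once.
Trained networks look in the newest picture that a camera, given by its name, has taken for a name from the list of things; names that differ only in an ending like _2 or _b are one class to them, and where a whole thing is asked for, a point or a joint stands for the part that bears it (a point fixed in the world has none). Each returns a list of dicts, best first, with "p" (0 to 1); they miss things now and then, are a little off and sometimes report something else, mostly with a low value. They report only what shows in the picture. A call takes as long as a camera call. They do not tell look-alikes from the thing itself.
- recognise(label, camera): "rect" ([centre column, centre row, width, height] in pixels, round what is visible of it).
Readings, each from a call of its own:
- robot.current_time_s(): time.
- robot.current_joint_positions(): joint angles.
- robot.current_dq(): joint speeds.
- robot.current_joint_torque(): joint torques, N m.
- robot.current_tool_pos(): TCP position.
- robot.current_eef_rot(): TCP orientation.
- robot.current_contact_force(): force on the tool from outside, world axes, zero at the start.
- robot.current_torque(): the same for the moment, N m.
- robot.current_finger_gap(): opening from 0.0 (shut) to 1.0 (fully open).
- robot.current_gripper_force(): force on a finger pad.
Only numpy, scipy, OpenCV 4.12 (cv2) and the standard library are available. Lean on these libraries where they do the work, as an engineer would, in place of code of your own. Each camera call takes 0.05 s, during which the arm holds its last target. There are 200 camera calls.

## Working session

There is one attempt and no reset: what is moved stays moved. The work goes in short steps, each a Python script; the robot and the scene stay as the last script left them, time stands still between calls to the robot, and variables do not carry over. Pictures are saved under pics/ and viewed, at most 10 in all, crops included, and the job is handed in when it is done.

```bash
mkdir -p pics; cat > h.py <<'E'
import numpy as np, cv2
from station import robot, fingers, vision, workorder, recognise
def proj(P,cam):
    c=vision.calibration(cam);K=np.array(c["mtx"]);E=np.array(c["extrinsics"])
    q=E[:3,:3]@np.asarray(P,float)+E[:3,3]; q=np.array([q[0],-q[1],-q[2]])
    u=K@q; return u[:2]/u[2]
def ray(uv,cam,z):
    c=vision.calibration(cam);K=np.array(c["mtx"]);E=np.array(c["extrinsics"])
    d=np.linalg.inv(K)@np.array([uv[0],uv[1],1.]); d=np.array([d[0],-d[1],-d[2]])
    R=E[:3,:3];o=-R.T@E[:3,3];w=R.T@d
    return o+w*(z-o[2])/w[2]
E
python3 - <<'E'
from h import *
for c in ("top","side"):
    im=vision.grab_frame(c); cv2.imwrite(f"pics/{c}0.png",im[:,:,::-1])
    cal=vision.calibration(c); E=np.array(cal["extrinsics"]); print(c,cal.keys(),np.array(cal["mtx"]).tolist(),-E[:3,:3].T@E[:3,3],E[2,:3])
    for l in ("carrier","battery_1","cap","padlock","anchor_bolt_1","cap_knob","well_1","stud_shoulder"):
        for d in recognise(l,c)[:4]:
            print(l,round(d["p"],2),np.round(d["rect"],1),np.round(ray(d["rect"][:2],c,0.03)[:2],3))
print(robot.current_eef_rot(),robot.current_time_s())
E
```

```text
top dict_keys(['mtx', 'extrinsics']) [[595.7285873865618, 0.0, 327.86533650896183], [0.0, 595.7285873865618, 237.41436467290285], [0.0, 0.0, 1.0]] [ 0.3563902  -0.02287236  1.40227694] [-0.11049897  0.02321573  0.99360506]
carrier 0.95 [297.8 203.4  40.6  47.2] [0.587 0.017]
carrier 0.7 [326.2 285.1  28.1   5.9] [ 0.399 -0.053]
battery_1 0.49 [194.3 252.9   9.    4. ] [0.467 0.251]
cap 0.75 [356.6 225.5  29.5  32. ] [ 0.538 -0.121]
cap 0.74 [410.5 252.9  30.   31.4] [ 0.477 -0.247]
cap 0.35 [326.3 285.9  25.6   6.2] [ 0.397 -0.053]
padlock 0.83 [448.9 237.3  24.2  25.3] [ 0.515 -0.337]
padlock 0.24 [325.2 285.5  19.5   2.8] [ 0.398 -0.051]
anchor_bolt_1 0.72 [324.9 283.4  27.3   6.9] [ 0.403 -0.05 ]
anchor_bolt_1 0.46 [239.8 196.6   6.9  25.9] [0.6   0.152]
cap_knob 0.81 [414.9 251.1  38.3  38.1] [ 0.481 -0.258]
cap_knob 0.61 [358.  223.5  32.7  33.2] [ 0.543 -0.124]
well_1 0.64 [299.8 200.2  41.   45.7] [0.595 0.012]
well_1 0.6 [193.1 185.3  10.6  12. ] [0.624 0.261]
well_1 0.22 [415.6 250.7  35.3  32.8] [ 0.482 -0.259]
side dict_keys(['mtx', 'extrinsics']) [[529.1825361168416, 0.0, 316.1409087620397], [0.0, 529.1825361168416, 242.20966662580975], [0.0, 0.0, 1.0]] [0.34294812 1.03527517 0.54266168] [-0.15452962  0.90888793  0.38735426]
carrier 0.81 [283.  277.4  43.4  34.8] [0.584 0.04 ]
battery_1 0.73 [322.6 338.3   9.9  28.6] [0.462 0.257]
battery_1 0.51 [232.8 334.3   7.5  29.6] [0.619 0.275]
cap 0.85 [346.7 234.2  26.4  29.5] [ 0.479 -0.237]
cap 0.67 [315.5 252.4  28.   24.7] [ 0.538 -0.105]
anchor_bolt_1 0.71 [261.8 315.1  26.8  10.1] [0.586 0.201]
anchor_bolt_1 0.45 [369.5 274.6   5.3  11.2] [ 0.401 -0.011]
cap_knob 0.98 [312.5 252.1  33.2  16.5] [ 0.545 -0.106]
cap_knob 0.74 [346.9 233.7  30.4  18.6] [ 0.479 -0.24 ]
well_1 0.68 [283.1 276.8  45.5  37.4] [0.584 0.037]
stud_shoulder 0.64 [279.7 278.1  41.8  35.5] [0.59  0.044]
[ 1.79997983e+02 -2.69895082e-04  1.54061887e+02] 0.9
```

View pics/top0.png

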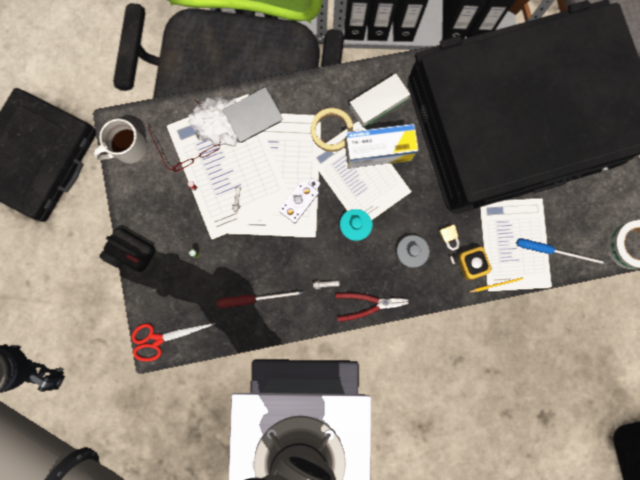

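View pics/side0.png

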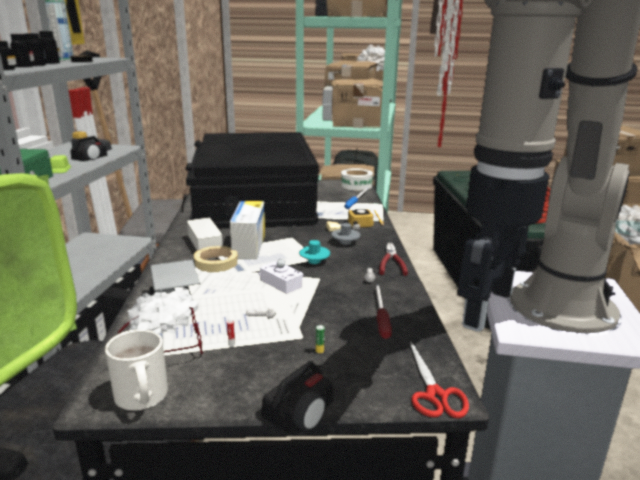

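The top view shows the carrier near (298,202), the grey cap at (413,250), the turquoise look-alike at (356,225), the red cell at (192,186) and the green cell at (194,252). The side view shows the carrier at (283,277), the cells at (231,330) and (320,338), and the grey cap at (346,234).

```bash
python3 - <<'E'
import cv2,numpy as np
t=cv2.imread("pics/top0.png");s=cv2.imread("pics/side0.png")
def cr(im,x,y,w,h,k): return cv2.resize(im[y:y+h,x:x+w],None,fx=k,fy=k,interpolation=cv2.INTER_CUBIC)
a=cr(t,272,176,50,50,8) # 400x400
b=cr(s,258,252,50,50,8)
c=np.hstack([cr(t,182,176,20,20,10)[:,:200],cr(t,184,242,20,20,10),cr(s,222,312,20,20,10)*1,cr(s,310,322,20,20,10)])
cv2.imwrite("pics/m.png",np.vstack([np.hstack([a,b]),c]))
E
```

```text
(no output)
```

View pics/m.png

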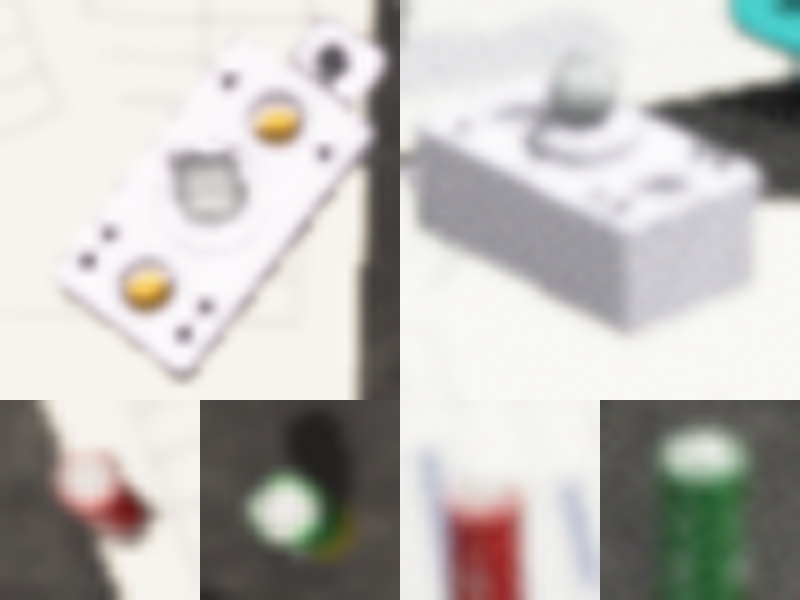

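The top crop shows both wells clearly: well 1 at crop (277,118), by the tongue, and well 2 at (146,286). The dots lie on either side of each, and both cells stand upright.

```bash
python3 - <<'E'
from h import *
from scipy.optimize import least_squares
f=lambda X,Y,x0,y0,k:(x0+(X+.5)/k-.5,y0+(Y+.5)/k-.5)
T=lambda X,Y:f(X,Y,272,176,8); S=lambda X,Y:f(X-400,Y,258,252,8)
# carrier fit: x,y,yaw
mod=[((.031,0,.035),T(277,118)),((-.031,0,.035),T(146,286))]
w1=[T(229,80),T(325,152)];w2=[T(109,233),T(88,260),T(206,306),T(183,334)]
mod+=[((.031,0,.0366),np.mean(w1,0)),((-.031,0,.0366),np.mean(w2,0))]
mod+=[((-.045,.024,.035),T(60,278)),((-.045,-.024,.035),T(182,378)),((.045,-.024,.035),T(372,135))]
def R(p,pt):
    c,s=np.cos(p[2]),np.sin(p[2]);return (p[0]+c*pt[0]-s*pt[1],p[1]+s*pt[0]+c*pt[1],pt[2])
for m in (mod,mod[:4]):
    r=least_squares(lambda p:np.concatenate([proj(R(p,a),"top")-b for a,b in m]),[.59,.015,-.9])
    print("top",r.x,np.degrees(r.x[2]),np.round(r.fun,2))
p=r.x
for a in [(.031,0,.035),(-.031,0,.035),(0,0,.0425)]: print(R(p,a))
# side corners
for n,a,uv in [("L",(-.045,-.024,.035),None),]: pass
for a in [(sx*.045,sy*.024,.035) for sx in(1,-1) for sy in(1,-1)]+[(0,0,.06)]:
    q=proj(R(p,a),"side"); print(a,"side crop",np.round((q-[258,252]+.5)*8-.5+[400,0],0))
for n,t,s in [("red",f(88,80,182,176,10),f(85,88,222,312,10)),("green",f(85,110,184,242,10),f(103,55,310,322,10))]:
    print(n,ray(t,"top",.05),ray(s,"side",.05))
# grey cap: flange circle and knob in both
for c,(x0,y0) in (("top",(385,225)),("side",(325,215))):
    im=cv2.imread(f"pics/{c}0.png")[y0:y0+50,x0:x0+50]; cv2.imwrite(f"pics/c{c}.png",cv2.resize(im,None,fx=8,fy=8,interpolation=cv2.INTER_CUBIC))
cv2.imwrite("pics/cap.png",np.hstack([cv2.imread("pics/ctop.png"),cv2.imread("pics/cside.png")]))
E
```

```text
top [ 0.59210776  0.01570334 -0.62958181] -36.07238084512387 [ 0.1   0.22  0.23  0.16  0.1   0.34  0.14  0.39 -0.93 -0.31  0.28 -0.36
  0.08 -0.44]
top [ 0.59275087  0.01605316 -0.63205845] -36.214281545559885 [-0.01 -0.04  0.06 -0.14 -0.02  0.08 -0.03  0.1 ]
(np.float64(0.6177620727114688), np.float64(-0.0022618523255098257), 0.035)
(np.float64(0.5677396622032798), np.float64(0.03436816879037577), 0.035)
(np.float64(0.5927508674573743), np.float64(0.01605315823243297), 0.0425)
(0.045, 0.024, 0.035) side crop [420. 123.]
(0.045, -0.024, 0.035) side crop [552.  74.]
(-0.045, 0.024, 0.035) side crop [632. 231.]
(-0.045, -0.024, 0.035) side crop [766. 177.]
(0, 0, 0.06) side crop [589.  67.]
red [0.62432427 0.26332993 0.05      ] [0.6271606  0.26213058 0.05      ]
green [0.46570894 0.25254032 0.05      ] [0.46729979 0.25331861 0.05      ]
```

View pics/cap.png

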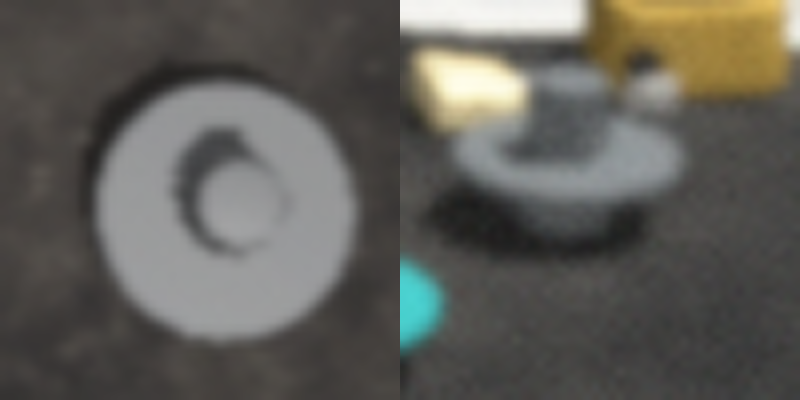

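The side-view predictions for the carrier agree with the top fit to about 1 mm. The cap's flange centre is at crop (226,210) in the top view. Next I pick up the red cell.

```bash
cat >> h.py <<'E'
C=np.array([.5935,.0160]); YAW=np.radians(-36.15); AX=np.array([np.cos(YAW),np.sin(YAW)])
def ori():  # closing line across the carrier; pick half turn with least joint-7 use
    best=[]
    for y in (-36.15,143.85):
        q=robot.inverse_kinematics([*C,.16],[180,0,y])
        if q is not None: best.append((abs(q[6]),y))
    return [180,0,min(best)[1]]
def pick(xy,o):
    robot.move_to([*xy,.16],o); fingers.gripper_to(.45,40)
    print("hit",robot.line_to([*xy,.046],o,velocity=.12,f_stop=8))
    fingers.gripper_to(0,40); print("gap",robot.current_finger_gap(),robot.current_gripper_force())
    robot.line_to([*xy,.13],o,velocity=.15)
    print("gap",robot.current_finger_gap(),robot.current_gripper_force(),robot.current_time_s())
E
python3 - <<'E'
from h import *
o=ori(); print(o)
pick([.6257,.2627],o)
im=vision.grab_frame("side")[200:440,160:420]; cv2.imwrite("pics/g1.png",cv2.resize(im,None,fx=2.3,fy=2.3)[:,:,::-1])
E
```

```text
[180, 0, 143.85]
hit False
gap 0.1536182927330475 38.9720892906189
gap 0.15084028290830637 38.94877552986145 5.25
```

View pics/g1.png

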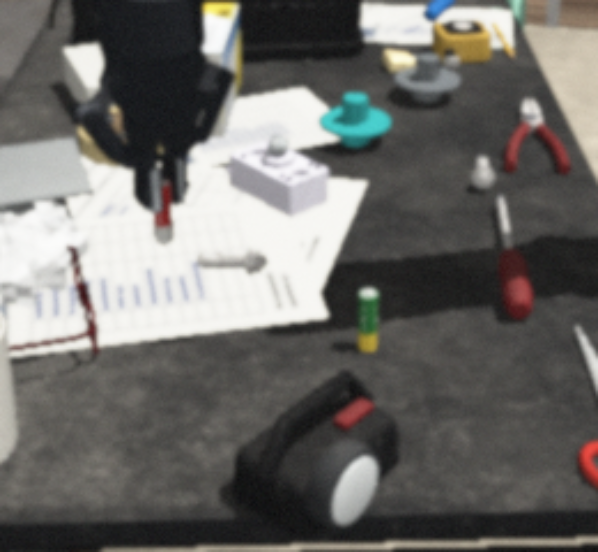

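The cell is held upright at crop (163,215). Next I insert it in well 1, with a search if it lands on the rim.

```bash
cat >> h.py <<'E'
def insert(well,o,g=.046):
    """lower the held cell into the well, searching round it when it lands on the rim"""
    robot.move_to([*well,.14],o)
    robot.line_to([*well,g+.040],velocity=.15)
    side=np.array([-AX[1],AX[0]])
    offs=[(0,0)]+[(1.5*np.cos(a),1.5*np.sin(a)) for a in np.radians(np.arange(0,360,60))]+\
         [(3*np.cos(a),3*np.sin(a)) for a in np.radians(np.arange(0,360,36))]
    for u,v in offs:
        p=well+AX*u*1e-3+side*v*1e-3
        robot.line_to([*p,g+.038],velocity=.05)
        hit=robot.line_to([*p,g+.0105],velocity=.05,f_stop=5)
        z=robot.current_tool_pos()[2]
        print((round(u,1),round(v,1)),hit,"base",round(z-g,4),np.round(robot.current_contact_force(),1))
        if z-g<.025: break
    else: return False
    if hit and z-g>.0125: print("jam?"); return False
    return True
E
python3 - <<'E'
from h import *
o=[180,0,143.85]
print(insert(C+.031*AX,o),robot.current_time_s(),robot.current_finger_gap())
E
```

```text
(0, 0) True base 0.0112 [-0.6 -0.2  4.4]
True 7.6333 0.1519440737764967
```

```bash
cat >> h.py <<'E'
def release(well,o):
    fingers.gripper_to(.4); robot.line_to([*well,.100],velocity=.15)
    fingers.gripper_to(0)
    print("press",robot.line_to([*well,.070],velocity=.05,f_stop=6),"cell top",robot.current_tool_pos()[2]-robot.tip_reach)
    robot.line_to([*well,.16],velocity=.2)
E
python3 - <<'E'
from h import *
o=[180,0,143.85]
release(C+.031*AX,o)
pick([.4665,.2529],o)
w=C-.031*AX
print(insert(w,o),robot.current_time_s(),robot.current_finger_gap())
E
```

```text
press True cell top 0.06048605075565443
hit False
gap 0.15312450015243323 38.970186710357666
gap 0.1531638578031963 38.94662261009216 13.6167
(0, 0) True base 0.0109 [-0.1  0.4  3.4]
True 15.875 0.15386280790580134
```

```bash
python3 - <<'E'
from h import *
o=[180,0,143.85]; w=C-.031*AX
release(w,o)
T=lambda X,Y:(385+(X+.5)/8-.5,225+(Y+.5)/8-.5); S=lambda X,Y:(325+(X+.5)/8-.5,215+(Y+.5)/8-.5)
a=[ray(T(226,210),"top",.024)[:2],ray(T(242,202),"top",.05)[:2],ray(S(168,157),"side",.022)[:2],ray(S(174,72),"side",.05)[:2]]
print(np.round(a,4))
p=np.mean([(a[0]+a[1])/2,(a[2]+a[3])/2],0); print(p)
robot.move_to([*p,.16],[180,0,53.85]); fingers.gripper_to(.6,20)
print(robot.line_to([*p,.044],velocity=.12,f_stop=8),robot.current_tool_pos(),robot.current_time_s())
im=vision.grab_frame("side"); 
cv2.imwrite("pics/g2.png",np.hstack([cv2.resize(im[200:280,290:390],(600,480)),])[:,:,::-1])
E
```

```text
press True cell top 0.060478093661728155
[[ 0.4825 -0.2537]
 [ 0.4825 -0.2539]
 [ 0.484  -0.256 ]
 [ 0.4836 -0.2614]]
[ 0.48315818 -0.25625662]
False [ 0.48381116 -0.25678028  0.04480205] 20.9417
```

View pics/g2.png

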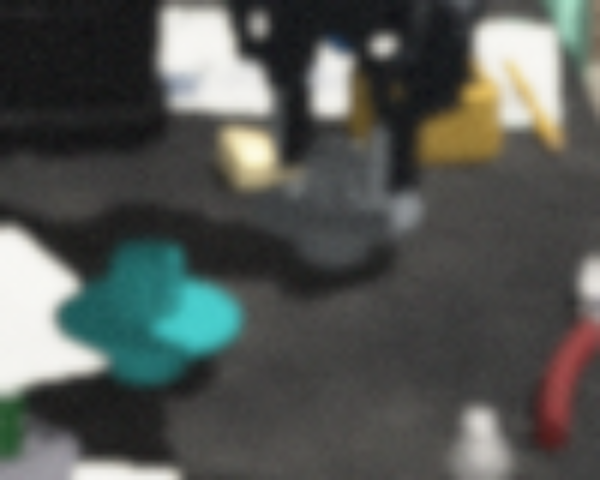

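The fingers straddle the knob. Next: a centring squeeze, a quarter turn, a firm grip and a lift.

```bash
python3 - <<'E'
from h import *
p=np.array(robot.current_tool_pos()); o=[180,0,143.85]
p=np.array([.4832,-.2563,.044])
fingers.gripper_to(0,20); print(robot.current_finger_gap())
fingers.gripper_to(.6,20)
robot.line_to([p[0],p[1],.047],[180,0,98.85],velocity=.05) 
robot.line_to(p,o,velocity=.05)
fingers.gripper_to(0,90); print(robot.current_finger_gap(),robot.current_gripper_force(),robot.current_contact_force())
robot.line_to([p[0],p[1],.15],velocity=.15)
robot.move_to([*C,.15],o)
print(robot.current_finger_gap(),robot.current_gripper_force(),robot.current_contact_force(),robot.current_tool_pos(),robot.current_time_s())
im=vision.grab_frame("side"); cv2.imwrite("pics/g3.png",cv2.resize(im[210:300,230:340],(660,540),interpolation=cv2.INTER_CUBIC)[:,:,::-1])
E
```

```text
0.2914617931475515
0.27062024261797957 88.14798628503922 [-0.20119286  0.57716547  2.82103271]
0.26946245604750907 88.22826907911804 [ 0.50093628 -0.88807813 -0.54690981] [0.59310583 0.01298673 0.14964369] 25.9333
```

View pics/g3.png

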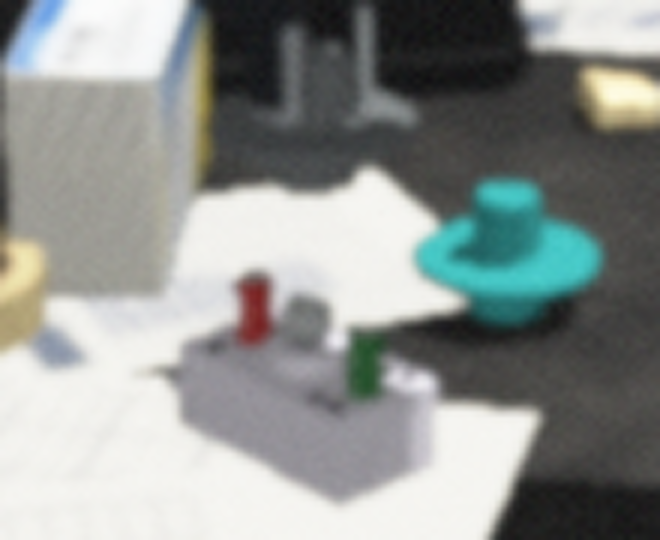

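Both cells stand in their wells, red at (255,310) and green at (365,362), and the cap is held above them. Next I lower it and press.

```bash
python3 - <<'E'
from h import *
fingers.gripper_to(0,120); robot.pause(.3)
robot.line_to([*C,.106],velocity=.1); robot.pause(.2)
pr=lambda s:print(s,np.round(robot.current_tool_pos(),4),np.round(robot.current_contact_force(),1),round(robot.current_finger_gap(),4),round(robot.current_time_s(),2))
pr("hover")
for z in np.arange(.103,.0835,-.0015):
    h=robot.line_to([*C,z],velocity=.03,f_stop=35); pr((round(z,4),h))
    if h: break
E
```

```text
hover [0.594  0.016  0.1067] [ 0.4  0.2 -0.4] 0.2566 27.29
(np.float64(0.103), False) [0.5935 0.0161 0.1029] [ 1.2 -0.3 -0.6] 0.2635 27.54
(np.float64(0.1015), False) [0.5941 0.0161 0.1019] [0.3 0.2 1.4] 0.2659 27.79
(np.float64(0.1), False) [0.5946 0.0162 0.1008] [0.8 0.3 4.5] 0.261 28.04
(np.float64(0.0985), False) [0.595  0.0162 0.1001] [0.5 0.3 7.6] 0.2629 28.29
(np.float64(0.097), False) [0.5953 0.0162 0.0994] [ 0.1 -0.8  9.1] 0.2602 28.54
(np.float64(0.0955), False) [0.5954 0.0162 0.0983] [-1.8  0.5 11.7] 0.2601 28.79
(np.float64(0.094), False) [0.5954 0.0163 0.0968] [-1.   0.2 12. ] 0.2624 29.04
(np.float64(0.0925), False) [0.5953 0.0163 0.0948] [ 0.1 -0.1  9.5] 0.2609 29.29
(np.float64(0.091), False) [0.5951 0.0164 0.0926] [1.  0.7 7.9] 0.2621 29.54
(np.float64(0.0895), False) [0.5946 0.0164 0.0897] [ 3.7  1.4 -0.1] 0.2634 29.79
(np.float64(0.088), False) [0.5931 0.0161 0.087 ] [ 3.4  1.3 -2.1] 0.2631 30.04
(np.float64(0.0865), False) [0.5932 0.0161 0.0869] [0.7 1.7 3.7] 0.2617 30.29
(np.float64(0.085), False) [0.5934 0.0161 0.0869] [-0.7  0.2 10.9] 0.2644 30.54
```

The force curve shows the peak, the easing, the snap and then a solid stop at z = 0.0869, which is home. Now I press firmly and check.

```bash
python3 - <<'E'
from h import *
robot.line_to([*C,.0815],velocity=.03,f_stop=40); robot.pause(.6)
print(np.round(robot.current_tool_pos(),4),np.round(robot.current_contact_force(),1),robot.current_finger_gap(),robot.current_gripper_force(),robot.current_time_s())
im=vision.grab_frame("side"); cv2.imwrite("pics/g4.png",cv2.resize(im[210:310,230:340],(660,600),interpolation=cv2.INTER_CUBIC)[:,:,::-1])
E
```

```text
[0.5935 0.016  0.0867] [-7.5  0.7 25.7] 0.2622464100583607 121.11496725934558 31.4083
```

View pics/g4.png

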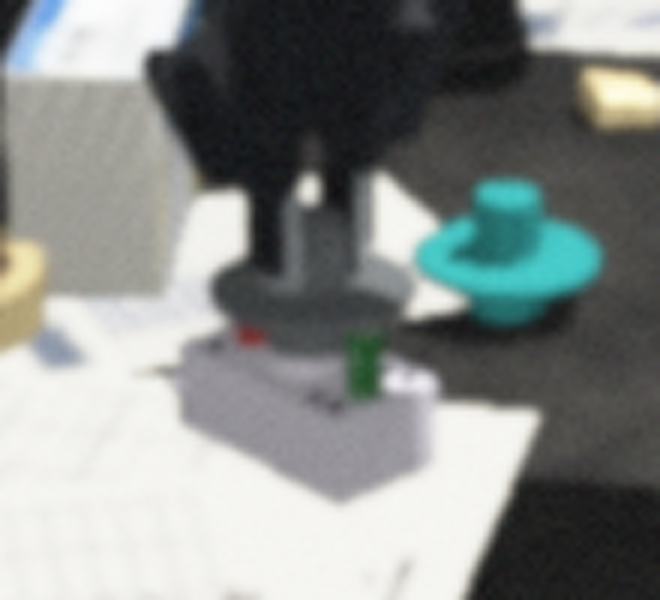

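The cap sits over both cells, but the green cell still looks rather exposed, so I compare with the projected home pose before handing in.

```bash
python3 - <<'E'
from h import *
im=cv2.imread("pics/g4.png")
def ring(r,z,col,c=C):
    pts=[(proj([c[0]+r*np.cos(a),c[1]+r*np.sin(a),z],"side")-[230,210]+.5)*6-.5 for a in np.linspace(0,6.28,60)]
    cv2.polylines(im,[np.int32(pts)],True,col,1)
ring(.038,.0615,(0,0,255));ring(.038,.0665,(0,255,255));ring(.016,.0425,(255,0,0))
ring(.0074,.06,(0,255,0),C-.031*AX);ring(.0074,.06,(0,255,0),C+.031*AX);ring(.013,.0925,(255,0,255))
cv2.imwrite("pics/g5.png",im)
E
```

```text
(no output)
```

View pics/g5.png

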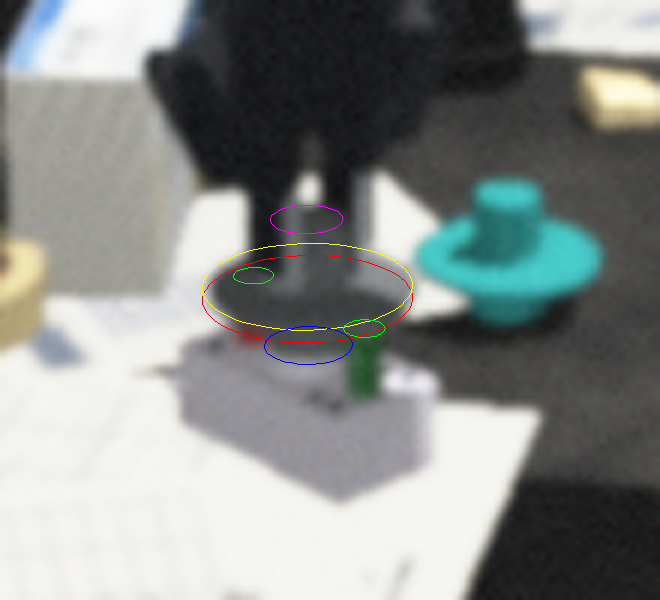

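The overlay matches the home pose, and the forces agree: first contact 15 mm above the stop, the snap about 4 mm above it, then solid under 26 N. Handing in.

```bash
python3 -c "
from h import *
print(robot.current_contact_force(),robot.current_tool_pos()); print(workorder.close_job())"
```

```text
[-6.37910891  1.2880248  26.23727887] [0.59350644 0.01607934 0.0866992 ]
the job is handed in; nothing more can be done
None
```

I loaded the red cell in well 1, then the green cell in well 2, snapped the cap fully home, and handed in at about 31 s with the fingers still on the knob, pressing down with about 26 N; no verdict came back.

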